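# Change over the lamp's flat cells for the charged ones

### The job

The work lamp's cells are flat: put the red and the yellow cell from the long black lamp carrier on charge in the two-bay charger, and fit the charged blue and green cells from the charger in the carrier, either cell of a pair in either bay. All four bays are full, so the empty single-cell holder is there to park one on the way. Every cell must end fully down in its bay, plus end to the red contact; leave the multimeter, the torch and the black tape where they are.

Things in the scene. Friction and masses are not known exactly. Their poses are not given: they have to be found in the camera images.
- red_cell: red round lithium cell, 18 mm diameter, 66 mm long, 46 g; a white band and a small steel nipple mark the plus end, the minus end is flat steel. Origin on its axis at the tip of the plus end; x runs along the axis, out of the plus end: the cell's middle is 33 mm back along -x. Roll about x is arbitrary. Flat; starts in the carrier.
- yellow_cell: yellow round lithium cell, 18 mm diameter, 66 mm long, 46 g; a white band and a small steel nipple mark the plus end, the minus end is flat steel. Origin on its axis at the tip of the plus end; x runs along the axis, out of the plus end: the cell's middle is 33 mm back along -x. Roll about x is arbitrary. Flat; starts in the carrier.
- blue_cell: blue round lithium cell, 18 mm diameter, 66 mm long, 46 g; a white band and a small steel nipple mark the plus end, the minus end is flat steel. Origin on its axis at the tip of the plus end; x runs along the axis, out of the plus end: the cell's middle is 33 mm back along -x. Roll about x is arbitrary. Charged; starts in the charger.
- green_cell: green round lithium cell, 18 mm diameter, 66 mm long, 46 g; a white band and a small steel nipple mark the plus end, the minus end is flat steel. Origin on its axis at the tip of the plus end; x runs along the axis, out of the plus end: the cell's middle is 33 mm back along -x. Roll about x is arbitrary. Charged; starts in the charger.
- charger: fixed dark grey two-bay charger, 124 x 128 mm (x, y), deck 14 mm high, small display between the bays. Origin: its middle, on the bench top. Cells lie along x side by side, plus end to +x (red plate; a steel coil marks minus): middle of a seated cell at (0, 38, 32) and (0, -38, 32) mm. Every bay here is 76 mm long inside (5 mm to spare at either end). Bay end walls 36 mm high.
- carrier: fixed long black two-cell lamp carrier, 178 mm along x, end discs of 39 mm diameter, orange marks round the one at -x. Origin: its middle, on the bench top. Cells lie along x end to end, a 6 mm wall (24 mm high) between, plus end to +x (red plate): middle of a seated cell at (-41, 0, 20) and (41, 0, 20) mm. Spine under the cells 11 mm wide, 8 mm high; end discs 39.5 mm high.
- spare_holder: fixed black one-cell holder, empty at the start, 94 x 32 mm (x, y), base 4 mm thick. Origin: its middle, on the bench top; middle of a seated cell at (0, 0, 22) mm, along x. End walls 26 mm high. In every bay the cell rests on V clips near its ends that centre it sideways; the middle 44 mm is open at the sides for fingers. The coils are for show and do not push.
- multimeter: red-orange multimeter lying on the bench right of the work, 148 x 74 x 42 mm, a bystander; origin under its middle
- torch: black hand torch lying behind the work, 115 mm long, 27 mm diameter, a bystander; origin under its middle
- tape_black: roll of black tape lying flat right of the work, 55 mm diameter, 19 mm high, a bystander; origin under its middle

How it is judged:
By the outcome, as a careful person would: the job done as asked, in the order asked, and still so for the second after the job is handed in, with the robot touching nothing.
It also fails if it takes over 102 s, if anything falls off the work surface, if the arm or the gripper's body presses on something with over 40 N, if the wrist force passes 120 N, or if a joint passes its speed limit or range.

### The arm

A 6-joint arm with a two-finger parallel gripper is mounted at the origin on a cart in front of the work surface, level with it; the furniture and walls round the work are solid. World frame = base frame: x ahead of the robot, y to its left, z up, the work surface at z = 0. Lengths are in m, angles in rad, forces in N, time in s.
With the tool pointing down it reaches from about 0.25 to 0.85 m from the base axis. Payload 12.5 kg.
Tool frame: the origin (TCP) lies on the centre line of the jaws, within the pads' length; the fingertips stand 22 mm ahead of it and the grasp point (between the pads) lies 3 mm ahead of it (ctrl.tips_ahead is the distance from the TCP to the fingertips, in m); y points along the fingers, x is the direction in which the jaws open and shut, and the axes are right-handed (so a half turn about y gives the same grasp; the last joint's range is limited). The gripper opens to 93 mm and grips with 3 to 60 N. Pads are 15 mm wide; open, the fingers measure 128 mm over their backs; the gripper's body (75 mm by 188 mm) begins 65 mm behind the grasp point.
Start: joints at [-1.313, 0.351, 1.652, -0, 1.139, -0.085], TCP at [0.185, -0.518, 0.241] pointing down, gripper open.
Joint ranges: [-2.75, 2.75], [-0.79, 2.1], [0.01, 2.65], [-1.57, 4.71], [0.07, 3.14], [-2.87, 2.87]. Speed limits (rad/s): [2.22, 2.22, 2.79, 3.14, 3.14, 3.14].

### API

Orientations are given as [roll, pitch, yaw] about the fixed x, y, z axes, in that order (R = Rz(yaw) Ry(pitch) Rx(roll)).
In Python, from plant import ctrl gives the robot as it stands.
- The arm moves only by the tool jog_arm, never from a script. Its argument "moves" is a list that holds one entry, the list of rows, each a list of 6 numbers: the shift along the world's x, y, z in cm, then the turn, a rotation vector about the world's x, y, z in rad. In form: [[[x, y, z, ax, ay, az], ...]]. A call has 1 to 5 rows; each row is the pose to reach, as a shift and turn from the pose measured when the call began; what a row does not reach only later rows make up. A row lasts 1/10 s, in which the tool goes at most 50 mm and 8.59 degrees, less where a joint would pass 70% of its speed; a pose out of reach is approached as far as the arm can. A call with a gripper value outside its range is refused whole. "grip" is the closure in counts, from 0 (fully open) to 255 (shut), set as the call begins (left out, the last holds). The fingers move at their own pace and stop on an object; "squeeze" is the grip in N (left out, the last holds). Time passes only in rows, so rows that repeat a pose let the fingers close. It gives the time, the measured TCP pose, the force and the opening at its end, in the units of the state.
- ctrl.read_state(): the state, without advancing time (a new reading comes with each control period).
- ctrl.capture(name): name is "scene" or "side" or "wrist"; returns the picture (420x560x3 uint8, red, green, blue); there is no depth.
- ctrl.camera_info(name): a dict with "mtx" (3x3 intrinsics, pixels), "position" and "rotation" of the camera in the world. Camera axes: x right, y down, z forward; pixel columns grow to the right and rows downward; lengths in m; the calibration is good to about 2 mm. The wrist camera is an equidistant fisheye: a pixel r from the principal point sees the ray r / f radians off the axis. A picture is of the moment at which its call begins: read the wrist's pose just before it. camera_info takes no time and is no camera call; for the wrist camera it gives the pose at the moment of the call.
- ctrl.job_done(): hands the job in, once; it reports no verdict.
The state is a dict: "time": time; "joint_positions": joint angles; "joint_velocities": joint speeds; "effort": joint torques, N m; "tool_pos": TCP position; "orientation": TCP orientation; "wrist_force": force on the tool from outside, world axes, zero at the start; "moment": the same for the moment, N m; "opening": opening from 0.0 (shut) to 1.0 (fully open).
Only numpy, scipy, OpenCV 4.12 (cv2) and the standard library are available. Lean on these libraries where they do the work, as an engineer would, in place of code of your own. Each camera call takes 0.05 s, during which the arm holds its last target. There are 200 camera calls.

## Working session

There is one attempt and no reset: what is moved stays moved. The work goes in short steps, Python scripts to look and compute and a tool call to move; the robot and the scene stay as the last step left them, time stands still between calls to the robot, and variables do not carry over. Pictures are saved under pics/ and viewed, about 12 in all and at most 16, crops included, and the job is handed in when it is done.

Besides the shell and the picture viewer there is one more tool, called after "Emit:" by a JSON object that holds its "fn" and its "kwargs", one argument or row to a line. jog_arm: Moves the arm, as the interface text tells. Its arguments: {"type":"object","properties":{"moves":{"type":"array","items":{"type":"array","items":{"type":"array","items":{"type":"number"}}}},"grip":{"type":"number"},"squeeze":{"type":"number"}},"required":["moves"]}

```bash
ls; mkdir -p pics; python3 - <<'E'
from plant import ctrl
import cv2
print(ctrl.read_state())
for n in("scene","side"):
    cv2.imwrite(f"pics/{n}0.png",cv2.cvtColor(ctrl.capture(n),cv2.COLOR_RGB2BGR))
    print(ctrl.camera_info(n))
print(ctrl.camera_info("wrist"))
E
```

```text
pics
{'time': 0.0, 'joint_positions': array([-1.31258701e+00,  3.51234537e-01,  1.65244272e+00, -4.14966070e-05,
        1.13910985e+00, -8.45882419e-02]), 'joint_velocities': array([-4.73538214e-05, -5.15682796e-04, -6.37347649e-04, -6.07219051e-04,
       -3.40015153e-04,  9.18532485e-04]), 'effort': array([-8.91870022e-04, -4.97320211e+01, -2.85255378e+01,  6.98699802e-02,
        2.56109715e-02, -7.85730435e-05]), 'tool_pos': array([ 0.18480376, -0.51767028,  0.24009527]), 'orientation': array([-1.57073294e+00,  1.19336482e-03, -1.22798134e+00]), 'wrist_force': array([-0.32747204, -0.1333913 , -0.44140543]), 'moment': array([-0.02338136, -0.04652735, -0.01888292]), 'opening': 0.9989616086617119}
{'mtx': array([[430.22357571,   0.        , 277.3221364 ],
       [  0.        , 430.22357571, 198.60141938],
       [  0.        ,   0.        ,   1.        ]]), 'position': array([0.17924156, 0.58031091, 0.56120007]), 'rotation': array([-2.05570468,  0.01217462, -2.69139728])}
{'mtx': array([[404.58981004,   0.        , 276.84950906],
       [  0.        , 404.58981004, 217.4157701 ],
       [  0.        ,   0.        ,   1.        ]]), 'position': array([ 0.13141391, -0.89717338,  0.54711733]), 'rotation': array([-2.15063878,  0.01266037, -0.60587088])}
{'mtx': array([[325.1922621 ,   0.        , 283.72088729],
       [  0.        , 325.1922621 , 213.35545857],
       [  0.        ,   0.        ,   1.        ]]), 'position': array([ 0.26015182, -0.49102135,  0.38291864]), 'rotation': array([ 2.85373096e+00,  7.85804482e-04, -1.22801917e+00])}
```

View pics/scene0.png

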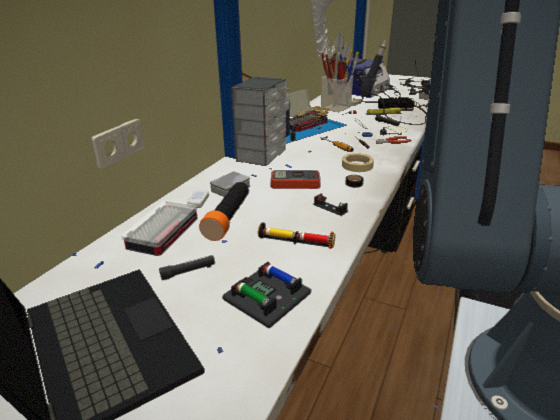

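View pics/side0.png

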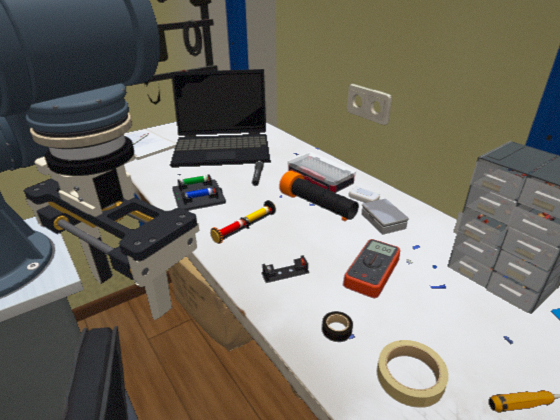

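Scene view: green/blue cells in the charger at about (255,290) and (280,272), the yellow/red carrier at (297,236), the spare holder at (330,205). Side view: charger (198,190), carrier (245,222), holder (285,268), tape (337,325), multimeter (372,265).

```bash
cat > h.py <<'E'
import numpy as np, cv2
from scipy.spatial.transform import Rotation as Ro
from plant import ctrl
def ray(ci,p,fish):
    m=ci["mtx"]; u=(p[0]-m[0,2])/m[0,0]; v=(p[1]-m[1,2])/m[1,1]
    if fish:
        r=np.hypot(u,v); s=np.sinc(r/np.pi); d=np.array([u*s,v*s,np.cos(r)])
    else: d=np.array([u,v,1.])
    return Ro.from_euler("xyz",ci["rotation"]).as_matrix()@d
def onz(ci,p,z,fish=True):
    d=ray(ci,p,fish); c=ci["position"]; return c+d*(z-c[2])/d[2]
def proj(ci,P,fish=True):
    d=Ro.from_euler("xyz",ci["rotation"]).as_matrix().T@(np.asarray(P)-ci["position"]); m=ci["mtx"]
    if fish:
        r=np.hypot(d[0],d[1]); k=np.arctan2(r,d[2])/max(r,1e-9); q=d[:2]*k
    else: q=d[:2]/d[2]
    return q*[m[0,0],m[1,1]]+[m[0,2],m[1,2]]
HUE=dict(red=[(0,6),(174,180)],yellow=[(20,33)],blue=[(105,125)],green=[(45,85)])
def mask(img,c,smin=130,vmin=60):
    h=cv2.cvtColor(img,cv2.COLOR_RGB2HSV); m=0
    for a,b in HUE[c]: m=m|cv2.inRange(h,(a,smin,vmin),(b,255,255))
    return m
def blobs(m,amin=40):
    n,l,s,c=cv2.connectedComponentsWithStats(m)
    return [(int(s[i,4]),*np.round(c[i],1),(l==i)) for i in range(1,n) if s[i,4]>=amin]
def snap(n,f=None):
    ci=ctrl.camera_info(n); im=ctrl.capture(n)
    if f: cv2.imwrite(f,cv2.cvtColor(im,cv2.COLOR_RGB2BGR))
    return ci,im
def rect(b): # long-axis ends of a blob
    pts=np.argwhere(b[3])[:,::-1].astype(np.float32)
    q=cv2.boxPoints(cv2.minAreaRect(pts)); e=[(q[i]+q[(i+1)%4])/2 for i in range(4)]
    return (e[0],e[2]) if np.hypot(*(e[0]-e[2]))>np.hypot(*(e[1]-e[3])) else (e[1],e[3])
E
python3 - <<'E'
from h import *
for n,f in(("scene","pics/scene0.png"),("side","pics/side0.png")):
    im=cv2.cvtColor(cv2.imread(f),cv2.COLOR_BGR2RGB); ci=ctrl.camera_info(n)
    for c,z in(("red",.02),("yellow",.02),("blue",.032),("green",.032)):
        for b in sorted(blobs(mask(im,c)),key=lambda b:-b[0])[:4]: print(n,c,b[:3],onz(ci,b[1:3],z,False).round(3))
    print(onz(ci,(330,205) if n=="scene" else (285,270),.01,False).round(3),"holder")
s=ctrl.read_state(); w=ctrl.camera_info("wrist")
R=Ro.from_euler("xyz",s["orientation"]).as_matrix(); print("cam in tool",R.T@(w["position"]-s["tool_pos"]))
print((R.T@Ro.from_euler("xyz",w["rotation"]).as_matrix()).round(3))
E
```

```text
scene red (419, np.float64(295.0), np.float64(182.7)) [ 0.629 -0.452  0.02 ]
scene red (179, np.float64(315.3), np.float64(237.7)) [ 0.469 -0.204  0.02 ]
scene red (106, np.float64(178.4), np.float64(233.3)) [ 0.768 -0.088  0.02 ]
scene red (81, np.float64(340.9), np.float64(70.8)) [ 1.009 -2.017  0.02 ]
scene yellow (180, np.float64(280.4), np.float64(232.8)) [ 0.551 -0.19   0.02 ]
scene yellow (152, np.float64(384.7), np.float64(110.4)) [ 0.565 -1.281  0.02 ]
scene blue (2267, np.float64(227.2), np.float64(67.2)) [ 1.687 -1.795  0.032]
scene blue (408, np.float64(358.7), np.float64(27.5)) [ 1.526 -4.165  0.032]
scene blue (191, np.float64(280.2), np.float64(274.8)) [ 0.476 -0.033  0.032]
scene blue (86, np.float64(418.0), np.float64(180.0)) [ 0.307 -0.59   0.032]
scene green (222, np.float64(252.8), np.float64(293.1)) [0.499 0.038 0.032]
[ 0.497 -0.384  0.01 ] holder
side red (415, np.float64(374.1), np.float64(278.8)) [ 0.613 -0.518  0.02 ]
side red (156, np.float64(229.8), np.float64(228.1)) [ 0.471 -0.205  0.02 ]
side red (70, np.float64(313.9), np.float64(181.6)) [ 0.769 -0.144  0.02 ]
side yellow (380, np.float64(526.8), np.float64(396.9)) [ 0.607 -0.816  0.02 ]
side yellow (147, np.float64(70.7), np.float64(213.7)) [0.186 0.076 0.02 ]
side yellow (143, np.float64(256.2), np.float64(214.3)) [ 0.552 -0.191  0.02 ]
side yellow (90, np.float64(141.6), np.float64(215.1)) [ 0.325 -0.032  0.02 ]
side blue (1812, np.float64(548.0), np.float64(115.0)) [ 1.78  -0.266  0.032]
side blue (1247, np.float64(237.1), np.float64(33.8)) [1.783 2.031 0.032]
side blue (151, np.float64(197.4), np.float64(192.8)) [ 0.474 -0.032  0.032]
side green (108, np.float64(193.6), np.float64(179.8)) [0.497 0.04  0.032]
[ 0.496 -0.388  0.01 ] holder
cam in tool [ 2.45541378e-05 -1.42737071e-01  7.99170577e-02]
[[ 1.    -0.     0.   ]
 [-0.    -0.284  0.959]
 [-0.    -0.959 -0.284]]
```

Emit:
{"fn": "jog_arm", "kwargs": {
  "moves": [
    [[3,4,1,0,0,-0.04],[6,8,2,0,0,-0.08],[9,12,3,0,0,-0.12],[12,16,4,0,0,-0.17],[14,18,4,0,0,-0.17]]
  ],
  "grip": 0,
  "squeeze": 20
}}

```text
time: 0.6
tool_pos: [0.326, -0.3355, 0.2812]
orientation: [-1.57, 0.0, -1.399]
wrist_force: [-0.5, -0.7, 0.3]
opening: 0.996
```

Emit:
{"fn": "jog_arm", "kwargs": {
  "moves": [
    [[3,4,0,0,0,0],[6,8,0,0,0,0],[9,12,0,0,0,0],[11,15,0,0,0,0],[11,15,0,0,0,0]]
  ]
}}

```text
time: 1.1
tool_pos: [0.4376, -0.1823, 0.2809]
orientation: [-1.57, 0.001, -1.394]
wrist_force: [-0.5, -0.1, 0.3]
opening: 0.998
```

```bash
python3 - <<'E'
from h import *
s=ctrl.read_state();print(s["time"],s["tool_pos"],s["orientation"],s["joint_velocities"].round(3))
ci,im=snap("wrist","pics/w1.png"); print(ci)
for c,z in(("red",.02),("yellow",.02),("blue",.032),("green",.032)):
    for b in sorted(blobs(mask(im,c)),key=lambda b:-b[0])[:4]:
        e=rect(b); print(c,b[:3],onz(ci,b[1:3],z).round(4),[onz(ci,x,z).round(4)[:2] for x in e],np.array(e).round(0).tolist())
E
```

```text
1.1 [ 0.43762317 -0.18230983  0.28094413] [-1.56976629e+00  8.84892110e-04 -1.39443402e+00] [-0.082 -0.006  0.012 -0.021  0.001 -0.08 ]
{'mtx': array([[325.1922621 ,   0.        , 283.72088729],
       [  0.        , 325.1922621 , 213.35545857],
       [  0.        ,   0.        ,   1.        ]]), 'position': array([ 0.51615765, -0.16834695,  0.42378954]), 'rotation': array([ 2.85471518e+00,  6.25183041e-04, -1.39451140e+00])}
red (529, np.float64(305.4), np.float64(162.4)) [ 0.4689 -0.204   0.02  ] [array([ 0.4953, -0.1991]), array([ 0.4418, -0.2093])] [[306.0, 141.0], [306.0, 184.0]]
red (442, np.float64(501.9), np.float64(90.2)) [ 0.6342 -0.4637  0.02  ] [array([ 0.7126, -0.4552]), array([ 0.5798, -0.5138])] [[504.0, 39.0], [520.0, 135.0]]
yellow (477, np.float64(306.3), np.float64(95.7)) [ 0.551  -0.1899  0.02  ] [array([ 0.5778, -0.1847]), array([ 0.5248, -0.1943])] [[306.0, 74.0], [306.0, 117.0]]
blue (524, np.float64(169.5), np.float64(137.6)) [ 0.4742 -0.0311  0.032 ] [array([ 0.5   , -0.0382]), array([ 0.4473, -0.0232])] [[177.0, 118.0], [161.0, 158.0]]
green (372, np.float64(120.9), np.float64(113.5)) [0.4978 0.0422 0.032 ] [array([0.5223, 0.0357]), array([0.4708, 0.0493])] [[128.0, 95.0], [114.0, 133.0]]
```

View pics/w1.png

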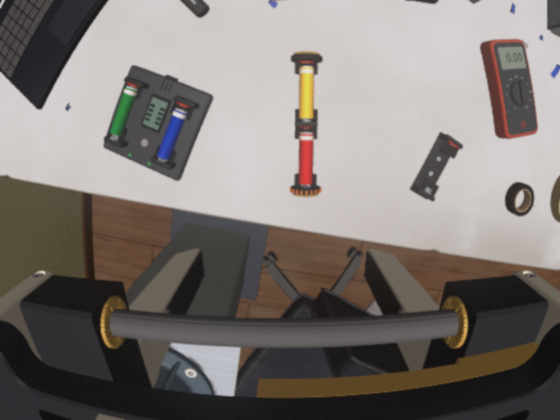

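The wrist view shows the charger cells at (120,110) and (173,135), the carrier from (306,55) to (306,190), and the holder at (437,165). White bands point up in all of these. I'll zoom in on the end marks.

```bash
python3 - <<'E'
import cv2,numpy as np
im=cv2.imread("pics/w1.png")
c=[cv2.resize(im[y:y+150,x:x+w],None,fx=4,fy=4,interpolation=cv2.INTER_CUBIC) for x,y,w in((100,55,118),(285,48,42))]
h=cv2.resize(im[125:205,405:470],None,fx=2,fy=2,interpolation=cv2.INTER_CUBIC)
o=np.zeros((600,790,3),np.uint8); x=0
for k in c+[h]:
    k=k[:, :790-x]; o[:k.shape[0],x:x+k.shape[1]]=k; x+=k.shape[1]
cv2.imwrite("pics/w1z.png",o)
E
```

```text
(no output)
```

View pics/w1z.png

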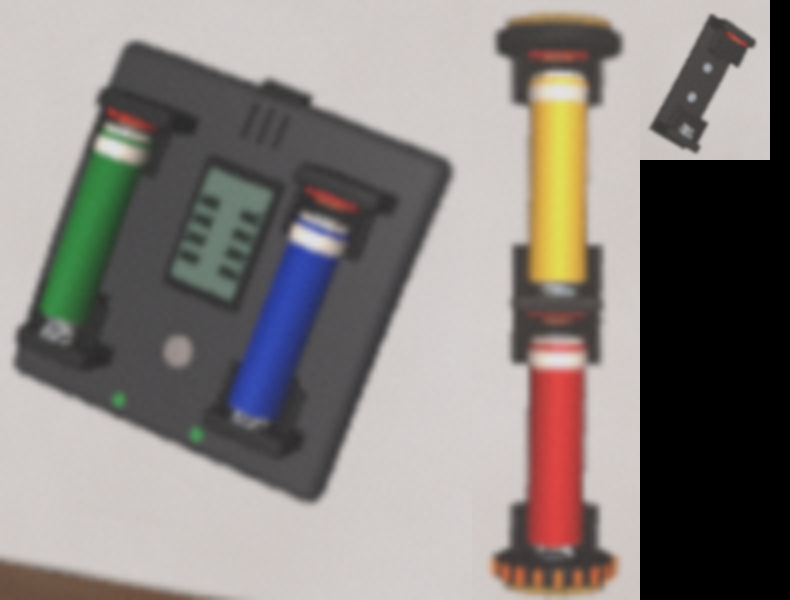

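All bays, including the spare holder, have their red plates towards +x (up in the picture), and the orange marks are at the carrier's near end. Next I'll lower over the red cell and measure everything closer.

Emit:
{"fn": "jog_arm", "kwargs": {
  "moves": [
    [[1,-0.5,-4,0,0,0],[2,-1,-8,0,0,0],[3,-1.5,-12,0,0,0],[3.6,-2.1,-16,0,0,0],[3.6,-2.1,-16,0,0,0]]
  ],
  "grip": 130
}}

```text
time: 1.65
tool_pos: [0.4702, -0.2051, 0.1167]
orientation: [-1.577, 0.005, -1.397]
wrist_force: [-0.4, 0.4, 0.8]
opening: 0.619
```

```bash
cat >> h.py <<'E'
def meas(ci,im,zs=dict(red=.02,yellow=.02,blue=.032,green=.032)):
    for c,z in zs.items():
        for b in sorted(blobs(mask(im,c)),key=lambda b:-b[0])[:2]:
            e=[onz(ci,x,z)[:2] for x in rect(b)]
            e.sort(key=lambda q:q[0]); d=e[1]-e[0]
            print(c,b[:3],"c",onz(ci,b[1:3],z)[:2].round(4),"minus",e[0].round(4),"plus",e[1].round(4),"L",np.hypot(*d).round(4),"yaw",np.arctan2(d[1],d[0]).round(3))
E
python3 - <<'E'
from h import *
s=ctrl.read_state();print(s["time"],s["tool_pos"],s["orientation"],s["opening"])
ci,im=snap("wrist","pics/w2.png"); print(ci["position"])
meas(ci,im)
E
```

```text
1.65 [ 0.47019111 -0.20507443  0.11666062] [-1.57685588  0.0054457  -1.39660749] 0.6189020145715014
[ 0.54986727 -0.19173733  0.25890535]
red (1435, np.float64(283.0), np.float64(225.1)) c [ 0.4689 -0.2041] minus [ 0.4404 -0.2091] plus [ 0.4956 -0.1995] L 0.0561 yaw 0.173
red (71, np.float64(283.0), np.float64(168.0)) c [ 0.5129 -0.1964] minus [ 0.5114 -0.1877] plus [ 0.5145 -0.2052] L 0.0178 yaw -1.396
yellow (1452, np.float64(282.9), np.float64(115.7)) c [ 0.551  -0.1897] minus [ 0.5239 -0.1945] plus [ 0.5785 -0.1849] L 0.0553 yaw 0.174
blue (1105, np.float64(78.0), np.float64(187.8)) c [ 0.474 -0.031] minus [ 0.4453 -0.022 ] plus [ 0.5001 -0.0377] L 0.057 yaw -0.279
green (637, np.float64(19.1), np.float64(152.4)) c [0.4968 0.0425] minus [0.4685 0.0524] plus [0.5221 0.0356] L 0.0562 yaw -0.303
```

View pics/w2.png

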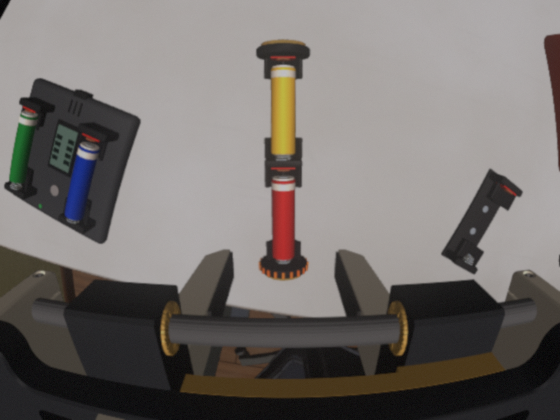

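View w2 shows the red cell at (283,225) between the jaws, carrier yaw 0.174 and the holder at (480,222). Now descending and gripping the red cell.

Emit:
{"fn": "jog_arm", "kwargs": {
  "moves": [
    [[0.55,0.2,-2.5,0.006,0,0],[0.55,0.2,-5,0.006,0,0],[0.55,0.2,-7,0.006,0,0],[0.55,0.2,-8.65,0.006,0,0],[0.55,0.2,-8.65,0.006,0,0]]
  ]
}}

```text
time: 2.2
tool_pos: [0.4765, -0.2037, 0.0338]
orientation: [-1.573, 0.009, -1.397]
wrist_force: [-0.9, -0.2, 0.6]
opening: 0.491
```

Emit:
{"fn": "jog_arm", "kwargs": {
  "moves": [
    [[0,0,0,0,0,0],[0,0,0,0,0,0],[0,0,0,0,0,0],[0,0,0,0,0,0],[0,0,0,0,0,0]]
  ],
  "grip": 255
}}

```text
time: 2.7
tool_pos: [0.4766, -0.2031, 0.0345]
orientation: [-1.573, 0.01, -1.397]
wrist_force: [0.3, 5.9, 8.4]
opening: 0.183
```

```bash
python3 - <<'E'
from h import *
s=ctrl.read_state();print(s["time"],s["tool_pos"],s["orientation"],s["opening"],s["wrist_force"])
# bright screw spots + red plate of holder in w2
im=cv2.cvtColor(cv2.imread("pics/w2.png"),cv2.COLOR_BGR2RGB)
ci=dict(mtx=ctrl.camera_info("wrist")["mtx"])
from scipy.spatial.transform import Rotation as Ro
R=Ro.from_euler("xyz",[-1.57685588,.0054457,-1.39660749]).as_matrix()
ci["position"]=np.array([.54986727,-.19173733,.25890535])
ci["rotation"]=Ro.from_matrix(R@np.array([[1,0,0],[0,-.284,.959],[0,-.959,-.284]])).as_euler("xyz")
g=cv2.cvtColor(im,cv2.COLOR_RGB2GRAY); hull=np.zeros_like(g)
dark=((g<90)*255).astype(np.uint8); dark[:, :430]=0; dark[:,535:]=0; dark[:160]=0;dark[285:]=0
bs=sorted(blobs(dark),key=lambda b:-b[0])[0]; pts=np.argwhere(bs[3])[:,::-1].astype(np.float32)
box=cv2.minAreaRect(pts); print(bs[:3],box); print([onz(ci,q,.004)[:2].round(4) for q in cv2.boxPoints(box)])
ch=cv2.fillConvexPoly(hull,cv2.convexHull(pts.astype(np.int32)),255); ch=cv2.erode(ch,np.ones((3,3)))
for b in blobs(((g>95)&(ch>0)).astype(np.uint8)*255,3): print("spot",b[:3],onz(ci,b[1:3],.004)[:2].round(4),onz(ci,b[1:3],.022)[:2].round(4))
E
python3 -c "
import cv2;im=cv2.imread('pics/w2.png')
cv2.imwrite('pics/w2h.png',cv2.resize(im[155:285,420:540],None,fx=4.5,fy=4.5,interpolation=cv2.INTER_CUBIC))"
```

```text
2.7 [ 0.47660396 -0.20310628  0.03449908] [-1.57297541  0.01015601 -1.39726099] 0.1829657864366257 [0.34783682 5.85387633 8.3997495 ]
(2990, np.float64(479.5), np.float64(219.1)) ((482.11517333984375, 221.42001342773438), (39.68431091308594, 99.84871673583984), 29.666715621948242)
[array([ 0.4592, -0.3541]), array([ 0.5485, -0.3805]), array([ 0.5405, -0.4309]), array([ 0.4439, -0.4035])]
spot (614, np.float64(493.2), np.float64(229.1)) [ 0.4934 -0.4062] [ 0.4974 -0.3911]
spot (26, np.float64(485.0), np.float64(208.7)) [ 0.511  -0.3881] [ 0.5137 -0.3742]
spot (28, np.float64(472.5), np.float64(230.6)) [ 0.488  -0.3814] [ 0.4924 -0.368 ]
spot (40, np.float64(469.5), np.float64(259.8)) [ 0.4587 -0.3899] [ 0.4652 -0.3759]
```

View pics/w2h.png

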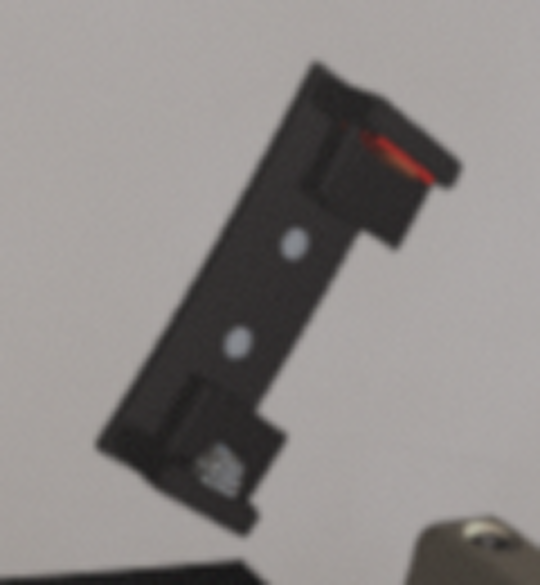

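Red is gripped (opening 0.183, about 17 mm). The crop shows the holder's base edge, two screws and the red plate at its upper right: centre about (0.4995, -0.384), yaw -0.286. Lifting and carrying it over.

Emit:
{"fn": "jog_arm", "kwargs": {
  "moves": [
    [[0,0,4,0,0,0],[0,0,8,0,0,0],[0.5,-3,9.5,0,0,-0.1],[1,-7,9.5,0,0,-0.2],[1.5,-11,9.5,0,0,-0.3]]
  ]
}}

```text
time: 3.2
tool_pos: [0.492, -0.3144, 0.1307]
orientation: [-1.572, 0.009, -1.7]
wrist_force: [1.4, -0.3, -0.8]
opening: 0.185
```

```bash
python3 - <<'E'
from h import *
s=ctrl.read_state();print(s["time"],s["tool_pos"],s["orientation"],s["opening"],s["wrist_force"])
print("to go cm",((np.array([.4995,-.384,.13])-s["tool_pos"])*100).round(2),-.286-np.pi/2-s["orientation"][2])
E
```

```text
3.2 [ 0.49197886 -0.31437815  0.13070398] [-1.57154592  0.00937215 -1.70042551] 0.18537230754300338 [ 1.40228263 -0.33777548 -0.77250324]
to go cm [ 0.75 -6.96 -0.07] -0.15637081795423668
```

Emit:
{"fn": "jog_arm", "kwargs": {
  "moves": [
    [[0.4,-3.5,0,0,0,-0.08],[0.75,-7,0,0,0,-0.156],[0.75,-7,0,0,0,-0.156],[0.75,-7,0,0,0,-0.156]]
  ]
}}

```text
time: 3.6
tool_pos: [0.4991, -0.3845, 0.1305]
orientation: [-1.572, 0.01, -1.857]
wrist_force: [-0.3, -0.1, -0.3]
opening: 0.188
```

```bash
python3 - <<'E'
from h import *
s=ctrl.read_state();print(s["time"],s["tool_pos"],s["orientation"],s["opening"],s["wrist_force"])
ci,im=snap("wrist","pics/w3.png")
meas(ci,im,dict(red=s["tool_pos"][2]-.0145))
E
```

```text
3.6 [ 0.49913693 -0.38447817  0.13045171] [-1.57210238  0.00973207 -1.8566887 ] 0.18796753897840943 [-0.34804936 -0.09155065 -0.27280381]
red (2449, np.float64(283.9), np.float64(278.2)) c [ 0.4959 -0.3831] minus [ 0.4705 -0.3754] plus [ 0.5179 -0.3893] L 0.0495 yaw -0.286
red (1395, np.float64(356.3), np.float64(56.8)) c [ 0.5967 -0.4489] minus [ 0.5772 -0.4846] plus [ 0.6185 -0.4166] L 0.0796 yaw 1.025
```

View pics/w3.png

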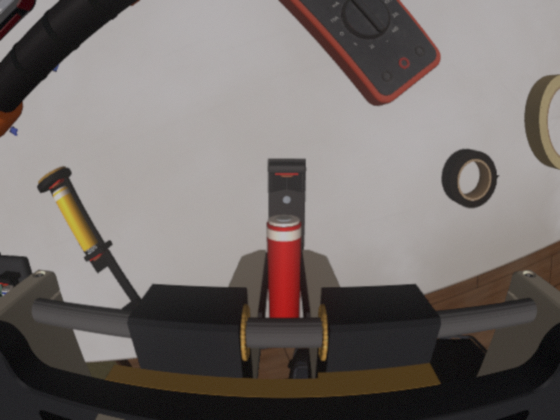

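View w3: the red cell is in the jaws at (284,270), plus end up. The holder is straight ahead with its centre line at column 287 and red plate at row 175. I'll compute the fine offset.

```bash
python3 - <<'E'
from h import *
ci=ctrl.camera_info("wrist"); s=ctrl.read_state(); R=Ro.from_euler("xyz",s["orientation"]).as_matrix()
im=cv2.cvtColor(cv2.imread("pics/w3.png"),cv2.COLOR_BGR2RGB); g=cv2.cvtColor(im,cv2.COLOR_RGB2GRAY)
def loc(p,z): return (R.T@(onz(ci,p,z)-s["tool_pos"])*1000).round(1)
for r in (164,185,195,205): 
    c=np.where(g[r,255:320]<110)[0]+255; print(r,c.min(),c.max(),loc(((c.min()+c.max())/2,r),.026 if r<172 else .01))
m=mask(im,"red",100,50)
for b in blobs(m[:, :],8): 
    if 250<b[1]<320: ys=np.where(b[3])[0]; print("red",b[:3],ys.min(),ys.max(),loc(b[1:3],.02))
col=g[205:235,284]; print(col)
print("top wall edge",loc((287,160),.026),"nipple row 217 at cell z",loc((284,217),s["tool_pos"][2]-.0145))
E
```

```text
164 268 305 [  1.7 104.4  46. ]
185 268 305 [  1.9 120.5  26.3]
195 269 304 [  1.9 120.5  17.8]
205 269 304 [  2.  120.5   9.2]
red (72, np.float64(286.6), np.float64(174.0)) 173 176 [  1.9 110.5  37.2]
red (143, np.float64(284.2), np.float64(227.5)) 222 230 [  0.  110.5  -7.3]
red (2541, np.float64(283.7), np.float64(278.2)) 238 318 [ -0.4 110.6 -54.4]
[ 63  62  63  61  61  61  61  62  64  72  82  81  80  82  98 120 117 106
 130 169 181 163 113  89  89  99 136 178 189 189]
top wall edge [  2.1 104.4  49.1] nipple row 217 at cell z [-0.3 14.5 31.3]
```

Emit:
{"fn": "jog_arm", "kwargs": {
  "moves": [
    [[-0.06,-0.2,-3,0,0,0],[-0.06,-0.2,-6,0,0,0],[-0.06,-0.2,-8.5,0,0,0],[-0.06,-0.2,-8.9,0,0,0],[-0.06,-0.2,-8.9,0,0,0]]
  ]
}}

```text
time: 4.15
tool_pos: [0.4987, -0.3849, 0.0416]
orientation: [-1.573, 0.01, -1.854]
wrist_force: [0.4, -0.2, -0.5]
opening: 0.185
```

Emit:
{"fn": "jog_arm", "kwargs": {
  "moves": [
    [[0,-0.2,-0.2,0,0,0],[0,-0.2,-0.4,0,0,0],[0,-0.2,-0.5,0,0,0],[0,-0.2,-0.5,0,0,0]]
  ]
}}

```text
time: 4.55
tool_pos: [0.4992, -0.387, 0.0378]
orientation: [-1.572, 0.01, -1.855]
wrist_force: [-0.1, 3.0, 6.1]
opening: 0.187
```

Emit:
{"fn": "jog_arm", "kwargs": {
  "moves": [
    [[0,0,0,0,0,0],[0,0,0,0,0,0],[0,0,0,0,0,0],[0,0,3,0,0,0],[0,0,8,0,0,0]]
  ],
  "grip": 130
}}

```text
time: 5.05
tool_pos: [0.4978, -0.3859, 0.1158]
orientation: [-1.577, 0.013, -1.855]
wrist_force: [1.4, -1.4, 0.7]
opening: 0.485
```

```bash
python3 - <<'E'
from h import *
s=ctrl.read_state();print(s["time"],s["tool_pos"],s["orientation"],s["opening"],s["wrist_force"])
ci,im=snap("wrist","pics/w4.png")
meas(ci,im,dict(red=.022))
E
```

```text
5.05 [ 0.49781959 -0.38586221  0.11582558] [-1.57732257  0.01271237 -1.8546635 ] 0.4851131724748718 [ 1.36176649 -1.37432137  0.69434381]
red (1538, np.float64(365.8), np.float64(54.1)) c [ 0.6062 -0.4777] minus [ 0.5788 -0.5125] plus [ 0.6754 -0.4721] L 0.1047 yaw 0.397
red (1483, np.float64(284.2), np.float64(231.9)) c [ 0.4926 -0.3831] minus [ 0.4645 -0.3747] plus [ 0.5185 -0.3905] L 0.0563 yaw -0.284
```

View pics/w4.png

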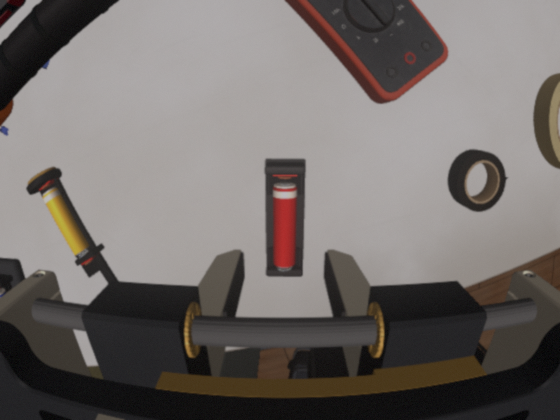

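View w4: red is seated in the holder at (284,230), between the plates. Now to the charger for blue.

Emit:
{"fn": "jog_arm", "kwargs": {
  "moves": [
    [[-0.2,4,1,0,0,0],[-0.4,8.5,2,0,0,0],[-0.6,13,2.5,0,0,0],[-0.8,17.5,2.5,0,0,0],[-0.9,20,2.5,0,0,0]]
  ]
}}

```text
time: 5.6
tool_pos: [0.4918, -0.1862, 0.1515]
orientation: [-1.565, 0.007, -1.853]
wrist_force: [-0.2, 0.0, -0.1]
opening: 0.491
```

Emit:
{"fn": "jog_arm", "kwargs": {
  "moves": [
    [[-0.2,4.5,0,0,0,0],[-0.4,9,0,0,0,0],[-0.7,13.5,0,0,0,0],[-0.9,15.5,0,0,0,0],[-0.9,15.5,0,0,0,0]]
  ]
}}

```text
time: 6.1
tool_pos: [0.4825, -0.0292, 0.1516]
orientation: [-1.565, 0.007, -1.85]
wrist_force: [0.4, 0.2, -1.1]
opening: 0.491
```

```bash
cat >> h.py <<'E'
CO=.0072 # colour centroid -> cell middle, along axis
def cell(ci,im,c,z):
    b=max((b for b in blobs(mask(im,c))),key=lambda b:b[0]); e=sorted([onz(ci,x,z)[:2] for x in rect(b)],key=lambda q:q[0])
    d=(e[1]-e[0]); L=np.hypot(*d); d/=L; return b[:3],onz(ci,b[1:3],z)[:2],e,L,np.arctan2(d[1],d[0])
def loc(ci,s,p,z):
    R=Ro.from_euler("xyz",s["orientation"]).as_matrix(); return (R.T@(onz(ci,p,z)-s["tool_pos"])*1000).round(1)
E
python3 - <<'E'
from h import *
s=ctrl.read_state();print(s["time"],s["tool_pos"],s["orientation"],s["opening"],s["wrist_force"])
ci,im=snap("wrist","pics/w5.png")
meas(ci,im)
for c in("blue","green"):
    b,p,*_=cell(ci,im,c,.032); print(c,loc(ci,s,b[1:],.032))
E
```

```text
6.1 [ 0.4825404  -0.02917518  0.15158538] [-1.56454278  0.00698524 -1.85016   ] 0.4910131759010508 [ 0.42909218  0.15400479 -1.11347704]
red (53, np.float64(289.1), np.float64(173.8)) c [ 0.5149 -0.0419] minus [ 0.5122 -0.0508] plus [ 0.5171 -0.0335] L 0.0179 yaw 1.294
red (51, np.float64(199.1), np.float64(176.2)) c [0.5352 0.0342] minus [0.533  0.0264] plus [0.5384 0.044 ] L 0.0184 yaw 1.272
yellow (777, np.float64(439.3), np.float64(94.9)) c [ 0.5501 -0.1918] minus [ 0.5232 -0.1962] plus [ 0.5786 -0.1887] L 0.0559 yaw 0.134
blue (1214, np.float64(290.2), np.float64(225.1)) c [ 0.4741 -0.0312] minus [ 0.4463 -0.0242] plus [ 0.5002 -0.0381] L 0.0557 yaw -0.251
green (1009, np.float64(202.6), np.float64(222.8)) c [0.4967 0.0413] minus [0.4693 0.0492] plus [0.522  0.0345] L 0.0547 yaw -0.273
blue [  5.1 119.5  -8.2]
green [-70.8 120.   -6.5]
```

View pics/w5.png

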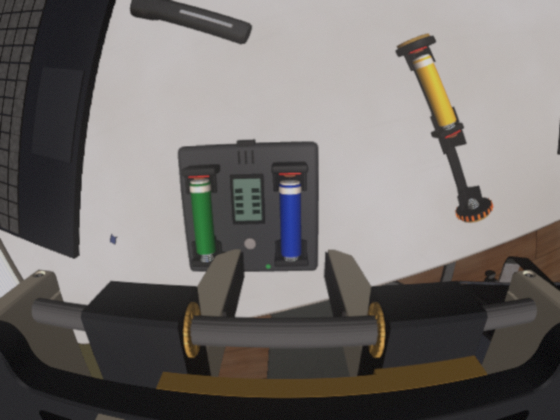

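View w5: charger corners near (180,148), (318,142), (316,269), (190,271), blue at (290,225), green at (203,223). Green sits closer to its red plate. I'll get the charger frame from corners and plates.

```bash
python3 - <<'E'
from h import *
ci=ctrl.camera_info("wrist"); s=ctrl.read_state()
P=[onz(ci,p,.014)[:2] for p in((180,148),(318,142),(316,269),(190,271))]
print(np.round(P,4), "mean",np.mean(P,0).round(4))
for i in range(4): d=P[(i+1)%4]-P[i]; print(np.hypot(*d).round(4),np.arctan2(d[1],d[0]).round(3))
for z in(.028,.034): print("coil",[onz(ci,p,z)[:2].round(4) for p in((291,259),(207,258))],"plates",[onz(ci,p,z)[:2].round(4) for p in((289.1,173.8),(199.1,176.2))])
im=cv2.imread("pics/w5.png"); cv2.imwrite("pics/w5z.png",cv2.resize(im[135:280,170:330],None,fx=4,fy=4,interpolation=cv2.INTER_CUBIC))
E
```

```text
[[ 0.5648  0.0435]
 [ 0.5344 -0.0747]
 [ 0.4192 -0.0431]
 [ 0.4495  0.0769]] mean [0.492  0.0007]
0.1221 -1.822
0.1195 2.873
0.1238 1.324
0.1201 -0.282
coil [array([ 0.4422, -0.0244]), array([0.4634, 0.0494])] plates [array([ 0.5165, -0.0436]), array([0.5363, 0.0302])]
coil [array([ 0.4448, -0.025 ]), array([0.4655, 0.0471])] plates [array([ 0.5175, -0.0438]), array([0.5368, 0.0284])]
```

View pics/w5z.png

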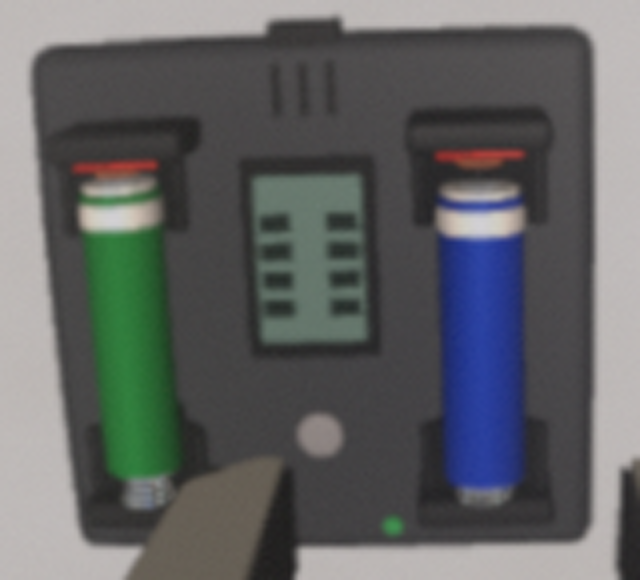

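Emit:
{"fn": "jog_arm", "kwargs": {
  "moves": [
    [[-0.1,-0.4,-3,0,0,0.017],[-0.1,-0.4,-6,0,0,0.017],[-0.1,-0.4,-8,0,0,0.017],[-0.1,-0.4,-8,0,0,0.017],[-0.1,-0.4,-8,0,0,0.017]]
  ]
}}

```text
time: 6.65
tool_pos: [0.4822, -0.0355, 0.072]
orientation: [-1.564, 0.007, -1.835]
wrist_force: [0.1, -0.3, 0.3]
opening: 0.49
```

```bash
python3 - <<'E'
from h import *
s=ctrl.read_state();print(s["tool_pos"],s["orientation"],s["joint_velocities"].round(3))
print("togo",((np.array([.4815,-.0332,.0425])-s["tool_pos"])*100).round(2),-.262-np.pi/2-s["orientation"][2])
E
```

```text
[ 0.48223383 -0.0354624   0.07198698] [-1.56406019  0.00668756 -1.8350014 ] [ 0.008 -0.026 -0.008  0.002  0.001  0.003]
togo [-0.07  0.23 -2.95] 0.002205071662501279
```

Emit:
{"fn": "jog_arm", "kwargs": {
  "moves": [
    [[0,0.2,-1.5,0,0,0],[0,0.2,-2.9,0,0,0],[0,0.2,-2.9,0,0,0]]
  ]
}}

```text
time: 6.95
tool_pos: [0.4823, -0.0339, 0.0431]
orientation: [-1.564, 0.007, -1.835]
wrist_force: [0.0, 0.1, 0.2]
opening: 0.488
```

Emit:
{"fn": "jog_arm", "kwargs": {
  "moves": [
    [[0,0,0,0,0,0],[0,0,0,0,0,0],[0,0,0,0,0,0],[0,0,0,0,0,0]]
  ],
  "grip": 255
}}

```text
time: 7.35
tool_pos: [0.4826, -0.0339, 0.0436]
orientation: [-1.563, 0.007, -1.835]
wrist_force: [-0.6, 0.7, -0.1]
opening: 0.198
```

Emit:
{"fn": "jog_arm", "kwargs": {
  "moves": [
    [[0,0,0,0,0,0],[0,0,4,0,0,0],[0,0,8,0,0,0.1],[-0.1,-4,9,0,0,0.2],[-0.3,-8,9,0,0,0.3]]
  ]
}}

```text
time: 7.85
tool_pos: [0.4806, -0.1147, 0.1359]
orientation: [-1.56, 0.005, -1.529]
wrist_force: [0.4, 0.2, -1.0]
opening: 0.189
```

Emit:
{"fn": "jog_arm", "kwargs": {
  "moves": [
    [[-0.2,-4,0,0,0,0.07],[-0.3,-8,0,0,0,0.14],[-0.3,-8.5,0,0,0,0.14],[-0.3,-8.5,0,0,0,0.14]]
  ]
}}

```text
time: 8.25
tool_pos: [0.4773, -0.2003, 0.1357]
orientation: [-1.56, 0.006, -1.391]
wrist_force: [0.2, -0.1, -1.1]
opening: 0.185
```

```bash
python3 - <<'E'
from h import *
s=ctrl.read_state();print(s["time"],s["tool_pos"],s["orientation"],s["opening"])
ci,im=snap("wrist","pics/w6.png")
b,*r=cell(ci,im,"blue",s["tool_pos"][2]-.0116); print("blue",b,r,loc(ci,s,b[1:],s["tool_pos"][2]-.0116))
b,*r=cell(ci,im,"yellow",.02); print("yellow",b,r[0],r[3],loc(ci,s,b[1:],.02))
for b in blobs(mask(im,"red",110,50),8): print("red",b[:3],loc(ci,s,b[1:3],.02),onz(ci,b[1:3],.02)[:2].round(4))
print("togo",((np.array([.4773,-.2028,.0316])-s["tool_pos"])*100).round(2),.174-np.pi/2-s["orientation"][2])
E
```

```text
8.25 [ 0.47733723 -0.20033524  0.13574507] [-1.55973773  0.00550419 -1.3913919 ] 0.18501320968155796
blue (2259, np.float64(283.8), np.float64(280.9)) [array([ 0.47400334, -0.2008608 ]), [array([ 0.45092863, -0.205163  ]), array([ 0.49498997, -0.197157  ])], np.float64(0.044782777472943576), np.float64(0.1797402787508863)] [-0.  11.6 -3.5]
yellow (1234, np.float64(288.0), np.float64(128.6)) [ 0.55075736 -0.18977092] 0.1807398606272547 [  3.3 116.5  72.8]
red (2083, np.float64(550.5), np.float64(107.9)) [268.8 115.5 114.2] [ 0.6389 -0.4436]
red (67, np.float64(288.1), np.float64(74.0)) [  3.4 117.  116.7] [ 0.5939 -0.182 ]
red (46, np.float64(46.7), np.float64(117.0)) [-227.3  118.1   99. ] [0.5354 0.0418]
red (65, np.float64(107.5), np.float64(145.3)) [-155.2  117.3   65.4] [ 0.5152 -0.0351]
red (67, np.float64(287.7), np.float64(176.0)) [  3.2 116.1  34.7] [ 0.5132 -0.1964]
red (54, np.float64(497.6), np.float64(196.1)) [204.  114.9  20.8] [ 0.5353 -0.3965]
red (18, np.float64(495.0), np.float64(205.4)) [202.4 114.8  11.6] [ 0.526  -0.3965]
red (967, np.float64(475.4), np.float64(235.7)) [184.  114.5 -18.7] [ 0.4929 -0.3839]
togo [ -0.    -0.25 -10.41] -0.005404428764296032
```

View pics/w6.png

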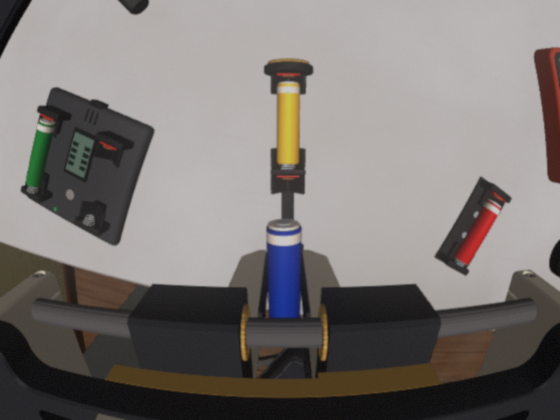

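View w6: blue is in the jaws at (284,265). The empty near bay is ahead with its centre line at column 288, so 3.3 mm right, with plates at rows 74 and 176. Moving down with that correction.

Emit:
{"fn": "jog_arm", "kwargs": {
  "moves": [
    [[0,-0.33,-3,0,0,0],[0,-0.33,-6,0,0,0],[0,-0.33,-8.8,0,0,0],[0,-0.33,-8.8,0,0,0],[0,-0.33,-8.8,0,0,0]]
  ]
}}

```text
time: 8.8
tool_pos: [0.4776, -0.2017, 0.0482]
orientation: [-1.56, 0.006, -1.389]
wrist_force: [0.1, -0.4, -0.7]
opening: 0.183
```

Emit:
{"fn": "jog_arm", "kwargs": {
  "moves": [
    [[0,-0.2,-0.3,0,0,0],[0,-0.2,-0.6,0,0,0],[0,-0.2,-1.1,0,0,0],[0,-0.2,-1.6,0,0,0],[0,-0.2,-1.6,0,0,0]]
  ]
}}

```text
time: 9.3
tool_pos: [0.4776, -0.2035, 0.0319]
orientation: [-1.56, 0.007, -1.39]
wrist_force: [0.5, 1.0, 0.8]
opening: 0.184
```

Emit:
{"fn": "jog_arm", "kwargs": {
  "moves": [
    [[0,0,0,0,0,0],[0,0,0,0,0,0],[0,0,0,0,0,0],[0,0,4,0,0,0],[0,0,8,0,0,0]]
  ],
  "grip": 130
}}

```text
time: 9.8
tool_pos: [0.4769, -0.2032, 0.1121]
orientation: [-1.562, 0.008, -1.39]
wrist_force: [0.8, -0.2, 1.2]
opening: 0.485
```

```bash
python3 - <<'E'
from h import *
s=ctrl.read_state();print(s["time"],s["tool_pos"],s["orientation"],s["opening"],s["wrist_force"])
ci,im=snap("wrist","pics/w7.png")
meas(ci,im,dict(blue=.02,yellow=.02,red=.02))
s=ctrl.read_state();print(s["tool_pos"])
E
```

```text
9.8 [ 0.47690319 -0.20321626  0.11209436] [-1.56249605  0.00831137 -1.3898306 ] 0.48475385258418163 [ 0.81673364 -0.21735656  1.17222324]
blue (1344, np.float64(284.3), np.float64(237.9)) c [ 0.4684 -0.2044] minus [ 0.4395 -0.2095] plus [ 0.4949 -0.1993] L 0.0563 yaw 0.181
yellow (1512, np.float64(284.9), np.float64(127.1)) c [ 0.551  -0.1897] minus [ 0.5239 -0.1948] plus [ 0.579  -0.1847] L 0.056 yaw 0.181
red (1076, np.float64(486.5), np.float64(243.7)) c [ 0.493  -0.3839] minus [ 0.4658 -0.3764] plus [ 0.5199 -0.3926] L 0.0565 yaw -0.29
red (77, np.float64(285.1), np.float64(67.4)) c [ 0.594 -0.182] minus [ 0.5924 -0.1735] plus [ 0.5955 -0.1903] L 0.0171 yaw -1.39
[ 0.47973657 -0.20467275  0.11855251]
```

Emit:
{"fn": "jog_arm", "kwargs": {
  "moves": [
    [[4,0.8,0,0,0,0],[7.8,1.6,-1,0,0,0],[7.8,1.6,-4,0,0,0],[7.8,1.6,-6,0,0,0],[7.8,1.6,-6,0,0,0]]
  ]
}}

```text
time: 10.35
tool_pos: [0.5563, -0.1879, 0.0559]
orientation: [-1.559, 0.005, -1.389]
wrist_force: [0.8, 0.4, -0.0]
opening: 0.489
```

```bash
python3 - <<'E'
from h import *
s=ctrl.read_state();print(s["tool_pos"],s["orientation"],s["joint_velocities"].round(3))
print("togo",((np.array([.5575,-.1886,.031])-s["tool_pos"])*100).round(2),.174-np.pi/2-s["orientation"][2])
E
```

```text
[ 0.55630188 -0.18792693  0.05587917] [-1.55909897  0.00500324 -1.38942119] [-0.004 -0.055 -0.029  0.     0.044  0.001]
togo [ 0.12 -0.07 -2.49] -0.007375132982209154
```

Emit:
{"fn": "jog_arm", "kwargs": {
  "moves": [
    [[0.12,-0.07,-1.2,-0.002,0.011,-0.007],[0.12,-0.07,-2.4,-0.002,0.011,-0.007],[0.12,-0.07,-2.5,-0.002,0.011,-0.007]]
  ]
}}

```text
time: 10.65
tool_pos: [0.5569, -0.1885, 0.0297]
orientation: [-1.572, 0.006, -1.397]
wrist_force: [-0.7, -0.3, 0.8]
opening: 0.493
```

Emit:
{"fn": "jog_arm", "kwargs": {
  "moves": [
    [[0,0,0,0,0,0],[0,0,0,0,0,0],[0,0,0,0,0,0],[0,0,0,0,0,0],[0,0,0,0,0,0]]
  ],
  "grip": 255
}}

```text
time: 11.15
tool_pos: [0.5572, -0.1886, 0.0301]
orientation: [-1.571, 0.005, -1.397]
wrist_force: [-0.4, 0.7, 2.9]
opening: 0.188
```

Emit:
{"fn": "jog_arm", "kwargs": {
  "moves": [
    [[0,0,4,0,0,0],[0,0,8,0,0,0],[-1,2,9.5,0,0,-0.1],[-2.5,6,9.5,0,0,-0.2],[-4.5,9.5,9.5,0,0,-0.3]]
  ]
}}

```text
time: 11.65
tool_pos: [0.512, -0.0926, 0.1257]
orientation: [-1.569, 0.005, -1.701]
wrist_force: [0.3, 0.6, 0.1]
opening: 0.185
```

Emit:
{"fn": "jog_arm", "kwargs": {
  "moves": [
    [[-1.5,3,0,0,0,-0.07],[-3,5.8,0,0,0,-0.136],[-3,5.8,0,0,0,-0.136],[-3,5.8,0,0,0,-0.136]]
  ]
}}

```text
time: 12.05
tool_pos: [0.4822, -0.0345, 0.1261]
orientation: [-1.569, 0.005, -1.836]
wrist_force: [0.1, -0.7, 0.1]
opening: 0.187
```

```bash
python3 - <<'E'
from h import *
s=ctrl.read_state();print(s["time"],s["tool_pos"],s["orientation"],s["opening"])
ci,im=snap("wrist","pics/w8.png")
z=s["tool_pos"][2]-.0101
b,*r=cell(ci,im,"yellow",z); print("yellow",b,r[0],r[3],loc(ci,s,b[1:],z))
b,*r=cell(ci,im,"green",.032); print("green",b,r[0],r[3],loc(ci,s,b[1:],.032))
for b in blobs(mask(im,"red",110,50),8): print("red",b[:3],loc(ci,s,b[1:3],.032),onz(ci,b[1:3],.032)[:2].round(4))
print("togo",((np.array([.4819,-.0333,.0421])-s["tool_pos"])*100).round(2),-.262-np.pi/2-s["orientation"][2])
E
```

```text
12.05 [ 0.48219871 -0.03445421  0.12606358] [-1.56856821  0.00533164 -1.83561423] 0.18671216614388209
yellow (2369, np.float64(283.3), np.float64(279.9)) [ 0.48030077 -0.03324089] -0.2650874360039522 [-0.6 10.1 -2.2]
green (1233, np.float64(188.6), np.float64(232.4)) [0.49649093 0.04126185] -0.2674184772905656 [-76.3  94.5  -6.2]
red (55, np.float64(426.6), np.float64(45.7)) [108.6  93.8 143.2] [ 0.5923 -0.1763]
red (54, np.float64(461.6), np.float64(138.9)) [141.8  93.5  72. ] [ 0.5149 -0.1897]
red (76, np.float64(283.2), np.float64(180.0)) [-0.8 94.1 35.4] [ 0.5169 -0.0426]
red (72, np.float64(184.0), np.float64(181.7)) [-76.7  94.6  34.9] [0.5363 0.0309]
togo [-0.03  0.12 -8.4 ] 0.0028179015538847274
```

View pics/w8.png

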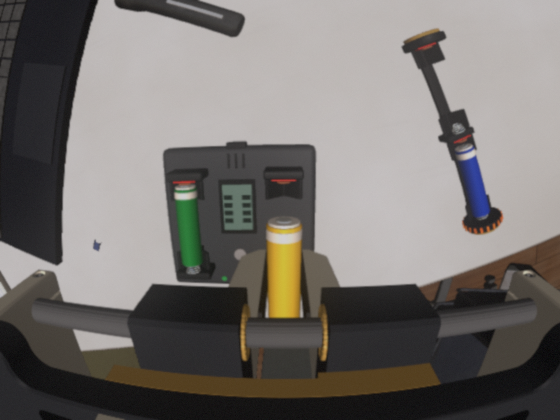

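View w8: yellow is in the jaws at (284,265), and the empty charger bay's plate at (283,180) lines up with it.

Emit:
{"fn": "jog_arm", "kwargs": {
  "moves": [
    [[-0.15,0.04,-3,0,0,0],[-0.15,0.04,-5,0,0,0],[-0.15,0.04,-7,0,0,0],[-0.15,0.04,-7,0,0,0],[-0.15,0.04,-7,0,0,0]]
  ]
}}

```text
time: 12.6
tool_pos: [0.4815, -0.0353, 0.0562]
orientation: [-1.569, 0.005, -1.837]
wrist_force: [0.2, -0.2, -0.3]
opening: 0.185
```

Emit:
{"fn": "jog_arm", "kwargs": {
  "moves": [
    [[-0.07,0.15,-0.2,0,0,0],[-0.07,0.15,-0.6,0,0,0],[-0.07,0.15,-1,0,0,0],[-0.07,0.15,-1.35,0,0,0],[-0.07,0.15,-1.35,0,0,0]]
  ]
}}

```text
time: 13.1
tool_pos: [0.4807, -0.0337, 0.0424]
orientation: [-1.569, 0.005, -1.837]
wrist_force: [-0.3, 0.3, -0.6]
opening: 0.19
```

Emit:
{"fn": "jog_arm", "kwargs": {
  "moves": [
    [[0,0,0,0,0,0],[0,0,0,0,0,0],[0,0,0,0,0,0],[0,0,4,0,0,0],[0,0,8,0,0,0]]
  ],
  "grip": 130
}}

```text
time: 13.6
tool_pos: [0.48, -0.0336, 0.1228]
orientation: [-1.571, 0.005, -1.837]
wrist_force: [0.8, -0.2, -0.2]
opening: 0.487
```

```bash
python3 - <<'E'
from h import *
s=ctrl.read_state();print(s["time"],s["tool_pos"],s["orientation"],s["opening"],s["wrist_force"])
ci,im=snap("wrist","pics/w9.png")
meas(ci,im,dict(yellow=.032,green=.032,blue=.02))
s=ctrl.read_state();print(s["tool_pos"])
print("togo",((np.array([.5037,.0394,.0425])-s["tool_pos"])*100).round(2),-.262-np.pi/2-s["orientation"][2])
E
```

```text
13.6 [ 0.4800019  -0.03360784  0.12281187] [-1.57134665  0.00501576 -1.83687927] 0.48721299288663483 [ 0.80738857 -0.21576069 -0.1645388 ]
yellow (1416, np.float64(283.7), np.float64(234.4)) c [ 0.4743 -0.0312] minus [ 0.4459 -0.0233] plus [ 0.5004 -0.0382] L 0.0566 yaw -0.266
yellow (41, np.float64(284.2), np.float64(191.4)) c [ 0.5066 -0.0404] minus [ 0.5051 -0.0475] plus [ 0.5081 -0.033 ] L 0.0147 yaw 1.363
green (1241, np.float64(187.3), np.float64(230.8)) c [0.4965 0.0414] minus [0.4686 0.049 ] plus [0.5221 0.0347] L 0.0554 yaw -0.26
blue (873, np.float64(478.4), np.float64(185.3)) c [ 0.4673 -0.2051] minus [ 0.4394 -0.2102] plus [ 0.4949 -0.2017] L 0.0562 yaw 0.152
[ 0.48303249 -0.03404221  0.12895004]
togo [ 2.07  7.34 -8.65] 0.0038644925179771583
```

Emit:
{"fn": "jog_arm", "kwargs": {
  "moves": [
    [[1,3.7,0,0,0,0],[2.05,7.3,0,0,0,0],[2.05,7.3,-3.5,0,0,0],[2.05,7.3,-6.5,0,0,0],[2.05,7.3,-6.5,0,0,0]]
  ]
}}

```text
time: 14.15
tool_pos: [0.5015, 0.0392, 0.0611]
orientation: [-1.568, 0.004, -1.836]
wrist_force: [-0.4, -0.2, 0.6]
opening: 0.494
```

```bash
python3 - <<'E'
from h import *
s=ctrl.read_state();print(s["tool_pos"],s["orientation"],s["joint_velocities"].round(3))
print("togo",((np.array([.5037,.0394,.0425])-s["tool_pos"])*100).round(2),-.262-np.pi/2-s["orientation"][2])
E
```

```text
[0.50146972 0.03922721 0.06112293] [-1.56775908  0.00448749 -1.83618235] [-0.01  -0.067 -0.038  0.001  0.073  0.001]
togo [ 0.22  0.02 -1.86] 0.003386023567348184
```

Emit:
{"fn": "jog_arm", "kwargs": {
  "moves": [
    [[0.2,0,-0.9,0,0,0],[0.2,0,-1.8,0,0,0],[0.2,0,-1.8,0,0,0]]
  ]
}}

```text
time: 14.45
tool_pos: [0.5034, 0.039, 0.0428]
orientation: [-1.568, 0.004, -1.837]
wrist_force: [-0.1, -0.0, -0.5]
opening: 0.491
```

Emit:
{"fn": "jog_arm", "kwargs": {
  "moves": [
    [[0,0,0,0,0,0],[0,0,0,0,0,0],[0,0,0,0,0,0],[0,0,0,0,0,0],[0,0,0,0,0,0]]
  ],
  "grip": 255
}}

```text
time: 14.95
tool_pos: [0.5036, 0.039, 0.0431]
orientation: [-1.568, 0.005, -1.836]
wrist_force: [-0.5, -0.3, 2.7]
opening: 0.184
```

Emit:
{"fn": "jog_arm", "kwargs": {
  "moves": [
    [[0,0,4,0,0,0],[0,0,8,0,0,0],[1,-3.5,9.5,0,0,0.1],[2,-7.5,9.5,0,0,0.2],[3,-11.5,9.5,0,0,0.3]]
  ]
}}

```text
time: 15.45
tool_pos: [0.5341, -0.0772, 0.1389]
orientation: [-1.566, 0.004, -1.531]
wrist_force: [0.9, -0.6, -0.7]
opening: 0.183
```

Emit:
{"fn": "jog_arm", "kwargs": {
  "moves": [
    [[1,-4.5,0,0,0,0.07],[2,-9,0,0,0,0.14],[2.3,-11.3,0,0,0,0.14],[2.3,-11.3,0,0,0,0.14],[2.3,-11.3,0,0,0,0.14]]
  ]
}}

```text
time: 15.95
tool_pos: [0.5567, -0.19, 0.1386]
orientation: [-1.567, 0.005, -1.392]
wrist_force: [0.8, 0.3, -0.4]
opening: 0.184
```

```bash
python3 - <<'E'
from h import *
s=ctrl.read_state();print(s["time"],s["tool_pos"],s["orientation"],s["opening"])
ci,im=snap("wrist","pics/w10.png")
z=s["tool_pos"][2]-.0111
b,*r=cell(ci,im,"green",z); print("green",b,r[0],r[3],loc(ci,s,b[1:],z))
for b in blobs(mask(im,"red",110,50),8): print("red",b[:3],loc(ci,s,b[1:3],.02),onz(ci,b[1:3],.02)[:2].round(4))
print("togo",((np.array([.5566,-.1887,.0311])-s["tool_pos"])*100).round(2),.174-np.pi/2-s["orientation"][2])
E
```

```text
15.95 [ 0.5566751  -0.19002773  0.13863083] [-1.56676497  0.00474888 -1.39242369] 0.18449879560952262
green (2164, np.float64(284.1), np.float64(280.9)) [ 0.5535453  -0.19067414] 0.17871188861315498 [ 0.1 11.1 -3.2]
red (2473, np.float64(542.3), np.float64(181.5)) [268.  117.5  37.3] [ 0.6413 -0.4466]
red (41, np.float64(53.2), np.float64(200.9)) [-231.8  119.8   15.3] [0.5309 0.0414]
red (51, np.float64(114.4), np.float64(233.8)) [-160.3  119.3  -17.8] [ 0.5111 -0.0348]
red (41, np.float64(479.1), np.float64(271.5)) [200.7 117.4 -59.4] [ 0.5342 -0.3974]
red (20, np.float64(473.2), np.float64(279.3)) [195.3 117.4 -68. ] [ 0.5247 -0.3936]
red (449, np.float64(460.7), np.float64(296.6)) [184.4 117.4 -87.6] [ 0.5035 -0.3864]
togo [-1.000e-02  1.300e-01 -1.075e+01] -0.0043726346581758335
```

Emit:
{"fn": "jog_arm", "kwargs": {
  "moves": [
    [[0,0.12,-3,0,0,-0.004],[0,0.12,-6,0,0,-0.004],[0,0.12,-9.3,0,0,-0.004],[0,0.12,-9.3,0,0,-0.004],[0,0.12,-9.3,0,0,-0.004]]
  ]
}}

```text
time: 16.5
tool_pos: [0.5569, -0.1873, 0.0464]
orientation: [-1.567, 0.005, -1.394]
wrist_force: [0.4, 0.3, 0.7]
opening: 0.188
```

Emit:
{"fn": "jog_arm", "kwargs": {
  "moves": [
    [[-0.03,-0.15,-0.2,0,0,0],[-0.03,-0.15,-0.6,0,0,0],[-0.03,-0.15,-1.1,0,0,0],[-0.03,-0.15,-1.5,0,0,0],[-0.03,-0.15,-1.5,0,0,0]]
  ]
}}

```text
time: 17.0
tool_pos: [0.5566, -0.1887, 0.0311]
orientation: [-1.567, 0.005, -1.395]
wrist_force: [1.0, 0.6, -0.7]
opening: 0.187
```

Emit:
{"fn": "jog_arm", "kwargs": {
  "moves": [
    [[0,0,0,0,0,0],[0,0,0,0,0,0],[0,0,0,0,0,0],[0,0,4,0,0,0],[0,0,8,0,0,0]]
  ],
  "grip": 130
}}

```text
time: 17.5
tool_pos: [0.5559, -0.1885, 0.1113]
orientation: [-1.569, 0.007, -1.395]
wrist_force: [0.5, -0.6, -0.2]
opening: 0.488
```

```bash
python3 - <<'E'
from h import *
s=ctrl.read_state();print(s["time"],s["tool_pos"],s["orientation"],s["opening"],s["wrist_force"])
ci,im=snap("wrist","pics/w11.png")
meas(ci,im,dict(green=.02,blue=.02))
s=ctrl.read_state();print(s["tool_pos"])
print("togo",((np.array([.4995,-.3851,.0325])-s["tool_pos"])*100).round(2),-.286-np.pi/2-s["orientation"][2])
E
```

```text
17.5 [ 0.55587968 -0.18851679  0.11134192] [-1.56929035  0.00663094 -1.39459679] 0.4875001185266867 [ 0.51713284 -0.58745071 -0.18296566]
green (1017, np.float64(285.0), np.float64(236.2)) c [ 0.5485 -0.1902] minus [ 0.5208 -0.1947] plus [ 0.5743 -0.1852] L 0.0544 yaw 0.177
blue (315, np.float64(284.6), np.float64(308.6)) c [ 0.4835 -0.2015] minus [ 0.4828 -0.1942] plus [ 0.4855 -0.2092] L 0.0153 yaw -1.391
[ 0.55893361 -0.18973819  0.11843684]
togo [ -5.94 -19.54  -8.59] -0.46237454608716644
```

Emit:
{"fn": "jog_arm", "kwargs": {
  "moves": [
    [[-1.2,-4,0,0,0,-0.1],[-2.4,-8,0,0,0,-0.2],[-3.6,-12,0,0,0,-0.3],[-4.8,-16,0,0,0,-0.4],[-5.9,-19,0,0,0,-0.462]]
  ]
}}

```text
time: 18.05
tool_pos: [0.4991, -0.382, 0.1185]
orientation: [-1.56, 0.001, -1.861]
wrist_force: [0.7, 1.0, -0.4]
opening: 0.493
```

Emit:
{"fn": "jog_arm", "kwargs": {
  "moves": [
    [[0,0,-1,0,0,0],[0,0,-3,0,0,0],[0,0,-5,0,0,0],[0,0,-5,0,0,0]]
  ]
}}

```text
time: 18.45
tool_pos: [0.4981, -0.3803, 0.0656]
orientation: [-1.565, 0.003, -1.86]
wrist_force: [-0.9, -0.3, 0.0]
opening: 0.493
```

```bash
python3 - <<'E'
from h import *
s=ctrl.read_state();print(s["time"],s["tool_pos"],s["orientation"],s["joint_velocities"].round(3))
print("togo",((np.array([.4995,-.3855,.0330])-s["tool_pos"])*100).round(2),-.286-np.pi/2-s["orientation"][2])
E
```

```text
18.45 [ 0.49809488 -0.3802739   0.06564744] [-1.56479297  0.00285858 -1.86010758] [ 0.003 -0.041 -0.035 -0.     0.044  0.   ]
togo [ 0.14 -0.52 -3.26] 0.0033112533099957098
```

Emit:
{"fn": "jog_arm", "kwargs": {
  "moves": [
    [[0.15,-0.55,-0.5,0,0,0],[0.15,-0.55,-1.8,0,0,0],[0.15,-0.55,-3.25,0,0,0],[0.15,-0.55,-3.25,0,0,0]]
  ]
}}

```text
time: 18.85
tool_pos: [0.4987, -0.3849, 0.0309]
orientation: [-1.568, 0.004, -1.86]
wrist_force: [-1.3, 0.2, 1.4]
opening: 0.494
```

Emit:
{"fn": "jog_arm", "kwargs": {
  "moves": [
    [[0,0,0,0,0,0],[0,0,0,0,0,0],[0,0,0,0,0,0],[0,0,0,0,0,0],[0,0,0,0,0,0]]
  ],
  "grip": 255
}}

```text
time: 19.35
tool_pos: [0.4989, -0.3853, 0.0314]
orientation: [-1.567, 0.004, -1.86]
wrist_force: [-0.9, -1.0, 2.8]
opening: 0.185
```

Emit:
{"fn": "jog_arm", "kwargs": {
  "moves": [
    [[0,0,4,0,0,0],[0,0,8,0,0,0],[0,3,10,0,0,0],[0,7.5,10,0,0,0.027],[0,12,10,0,0,0.027]]
  ]
}}

```text
time: 19.85
tool_pos: [0.4988, -0.2643, 0.1322]
orientation: [-1.565, 0.003, -1.833]
wrist_force: [0.2, -1.2, -0.6]
opening: 0.187
```

Emit:
{"fn": "jog_arm", "kwargs": {
  "moves": [
    [[0,4.5,0,0,0,0],[0,9,0,0,0,0],[0,13.5,0,0,0,0],[0,18,0,0,0,0],[0,22,0,0,0,0]]
  ]
}}

```text
time: 20.35
tool_pos: [0.4985, -0.0422, 0.1324]
orientation: [-1.565, 0.003, -1.833]
wrist_force: [0.3, -0.4, 0.1]
opening: 0.184
```

Emit:
{"fn": "jog_arm", "kwargs": {
  "moves": [
    [[0.1,4,0,0,0,0],[0.2,7,0,0,0,0],[0.2,8,0,0,0,0],[0.2,8,0,0,0,0]]
  ]
}}

```text
time: 20.75
tool_pos: [0.5004, 0.0385, 0.1325]
orientation: [-1.565, 0.003, -1.831]
wrist_force: [-0.0, -0.6, 0.2]
opening: 0.19
```

```bash
python3 - <<'E'
from h import *
s=ctrl.read_state();print(s["time"],s["tool_pos"],s["orientation"],s["opening"],s["joint_velocities"].round(3))
ci,im=snap("wrist","pics/w12.png")
z=s["tool_pos"][2]-.0094
for b in blobs(mask(im,"red",110,50),8): print("red",b[:3],loc(ci,s,b[1:3],.032),onz(ci,b[1:3],.032)[:2].round(4),loc(ci,s,b[1:3],z))
meas(ci,im,dict(yellow=.032,green=.02,blue=.02))
print("togo",((np.array([.5012,.0402,.0414])-s["tool_pos"])*100).round(2),-.262-np.pi/2-s["orientation"][2])
E
```

```text
20.75 [0.5004097  0.03847499 0.13252446] [-1.56498348  0.00349845 -1.83116114] 0.19041525062617223 [-0.047  0.003  0.    -0.007  0.001 -0.026]
red (38, np.float64(521.5), np.float64(145.1)) [214.7 100.2  72.3] [ 0.5156 -0.1874] [134.3   9.4  75.1]
red (87, np.float64(282.9), np.float64(177.6)) [ -1.  100.7  36.1] [0.5362 0.0304] [-0.8  9.7 52.4]
red (75, np.float64(379.9), np.float64(178.2)) [ 74.7 100.5  36.5] [ 0.517  -0.0429] [46.6  9.5 52.7]
red (148, np.float64(284.3), np.float64(229.4)) [ 1.000e-01  1.005e+02 -5.400e+00] [0.4958 0.04  ] [-0.1  9.6 26.4]
red (2546, np.float64(284.0), np.float64(279.1)) [-1.000e-01  1.002e+02 -4.980e+01] [0.453  0.0516] [-0.3  9.4 -1.3]
yellow (1199, np.float64(376.0), np.float64(232.5)) c [ 0.4736 -0.0316] minus [ 0.4455 -0.0238] plus [ 0.5006 -0.0389] L 0.0572 yaw -0.268
green (451, np.float64(513.6), np.float64(108.8)) c [ 0.548  -0.1933] minus [ 0.5227 -0.1973] plus [ 0.5763 -0.1916] L 0.0539 yaw 0.105
blue (639, np.float64(529.7), np.float64(189.3)) c [ 0.4667 -0.2048] minus [ 0.4391 -0.2104] plus [ 0.4944 -0.199 ] L 0.0565 yaw 0.204
togo [ 0.08  0.17 -9.11] -0.0016351847694804356
```

View pics/w12.png

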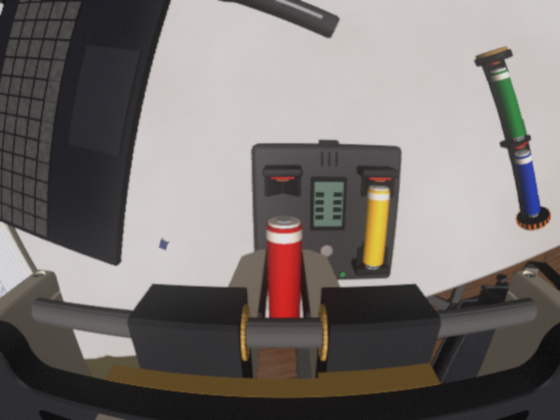

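View w12: red is in the jaws at (284,265) with the last empty charger bay's plate at (283,178). Yellow is in its bay at (376,230), and green and blue are in the carrier at the right. All plus ends point at the red plates.

Emit:
{"fn": "jog_arm", "kwargs": {
  "moves": [
    [[-0.05,0.14,-3,0,0,0],[-0.05,0.14,-6,0,0,0],[-0.05,0.14,-7.7,0,0,0],[-0.05,0.14,-7.7,0,0,0],[-0.05,0.14,-7.7,0,0,0]]
  ]
}}

```text
time: 21.3
tool_pos: [0.5003, 0.0379, 0.0559]
orientation: [-1.565, 0.003, -1.834]
wrist_force: [0.0, -0.4, -0.7]
opening: 0.188
```

Emit:
{"fn": "jog_arm", "kwargs": {
  "moves": [
    [[-0.03,0.19,-0.2,0,0,0],[-0.03,0.19,-0.6,0,0,0],[-0.03,0.19,-1,0,0,0],[-0.03,0.19,-1.4,0,0,0],[-0.03,0.19,-1.4,0,0,0]]
  ]
}}

```text
time: 21.8
tool_pos: [0.5, 0.0399, 0.0416]
orientation: [-1.565, 0.003, -1.833]
wrist_force: [-0.1, -0.5, 0.1]
opening: 0.185
```

Release, lift, then move to look down on both fixtures.

Emit:
{"fn": "jog_arm", "kwargs": {
  "moves": [
    [[0,0,0,0,0,0],[0,0,0,0,0,0],[0,0,0,0,0,0],[0,0,4,0,0,0],[0,0,8,0,0,0]]
  ],
  "grip": 130
}}

```text
time: 22.3
tool_pos: [0.4992, 0.0399, 0.1219]
orientation: [-1.568, 0.003, -1.833]
wrist_force: [0.6, 0.2, 0.4]
opening: 0.483
```

Emit:
{"fn": "jog_arm", "kwargs": {
  "moves": [
    [[-1.5,-4,0,0,0,0.1],[-3,-8,0,0,0,0.2],[-4.5,-12,0,0,0,0.25],[-4.5,-12,0,0,0,0.25],[-4.5,-12,0,0,0,0.25]]
  ]
}}

```text
time: 22.8
tool_pos: [0.4542, -0.0806, 0.1221]
orientation: [-1.567, 0.003, -1.586]
wrist_force: [0.6, 0.7, 0.0]
opening: 0.494
```

```bash
python3 - <<'E'
from h import *
s=ctrl.read_state();print(s["time"],s["tool_pos"],s["orientation"])
ci,im=snap("wrist","pics/w13.png"); meas(ci,im,dict(red=.032,yellow=.032,green=.02,blue=.02))
a=cv2.cvtColor(im,cv2.COLOR_RGB2BGR)
_,sc=snap("scene"); _,sd=snap("side"); t=lambda q,y,x,h,w,f:cv2.resize(cv2.cvtColor(q,cv2.COLOR_RGB2BGR)[y:y+h,x:x+w],None,fx=f,fy=f,interpolation=cv2.INTER_CUBIC)
o=np.zeros((600,800,3),np.uint8)
w=cv2.resize(a[60:290,20:480],(800,400),interpolation=cv2.INTER_CUBIC); o[:400]=w
p=t(sc,200,205,50*2,67*2*1,2); o[400:600,:p.shape[1]]=p
q=t(sd,150,150,100,150,2); o[400:600,400:400+q.shape[1]]=q
cv2.imwrite("pics/fin.png",o)
E
```

```text
22.8 [ 0.45417452 -0.08064454  0.12210811] [-1.5672936   0.00270965 -1.58600293]
red (1415, np.float64(128.4), np.float64(180.8)) c [0.4939 0.0417] minus [0.4658 0.0501] plus [0.5202 0.0349] L 0.0564 yaw -0.272
red (75, np.float64(229.6), np.float64(145.1)) c [ 0.5172 -0.0422] minus [ 0.5149 -0.0512] plus [ 0.5194 -0.0336] L 0.0181 yaw 1.316
yellow (1468, np.float64(217.8), np.float64(202.7)) c [ 0.4745 -0.031 ] minus [ 0.4459 -0.0233] plus [ 0.5008 -0.038 ] L 0.0569 yaw -0.263
yellow (41, np.float64(226.7), np.float64(159.0)) c [ 0.5071 -0.0396] minus [ 0.5054 -0.0464] plus [ 0.509  -0.0323] L 0.0145 yaw 1.319
green (770, np.float64(424.0), np.float64(104.1)) c [ 0.5499 -0.1921] minus [ 0.5238 -0.1967] plus [ 0.5775 -0.1873] L 0.0546 yaw 0.173
blue (1006, np.float64(432.2), np.float64(204.4)) c [ 0.4679 -0.2046] minus [ 0.4405 -0.2097] plus [ 0.4952 -0.2012] L 0.0554 yaw 0.153
```

View pics/fin.png

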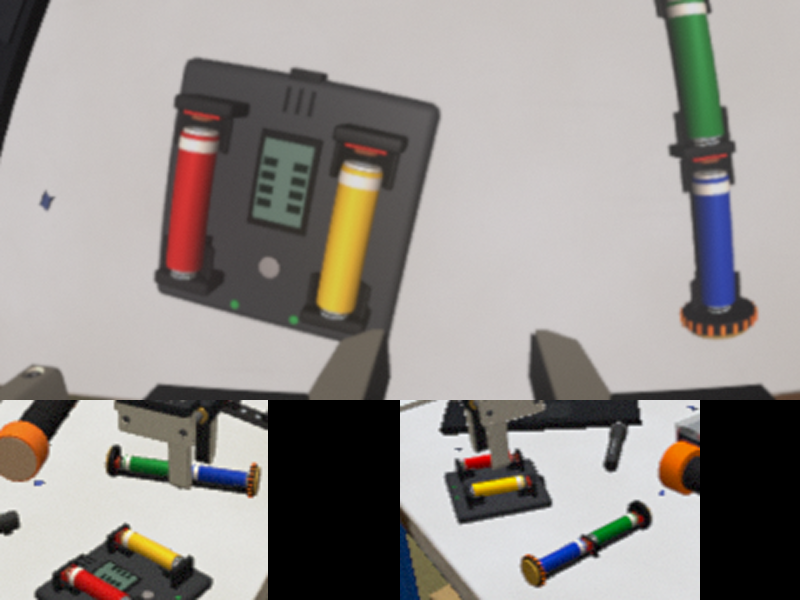

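The final montage shows red and yellow in the charger and green and blue in the carrier, each between its walls with the white band at the red plate. I'll raise the arm clear and check heights with the two fixed cameras.

Emit:
{"fn": "jog_arm", "kwargs": {
  "moves": [
    [[-1,-3,4,0,0,0],[-2,-6,8,0,0,0],[-3,-9,12,0,0,0],[-4,-12,14,0,0,0],[-4,-12,14,0,0,0]]
  ]
}}

```text
time: 23.45
tool_pos: [0.4154, -0.2015, 0.265]
orientation: [-1.563, -0.001, -1.584]
wrist_force: [0.4, -0.3, -0.6]
opening: 0.491
```

```bash
python3 - <<'E'
from h import *
A=[snap(n)+(n=="wrist",) for n in("scene","side","wrist")]
for c,z in dict(red=.032,yellow=.032,green=.02,blue=.02).items():
    M=0;v=0;t=[]
    for ci,im,f in A:
        bs=[b for b in blobs(mask(im,c),60) if .4<onz(ci,b[1:3],z,f)[0]<.58 and -.25<onz(ci,b[1:3],z,f)[1]<.1]
        if not bs: t.append(None); continue
        b=max(bs,key=lambda b:b[0]); d=ray(ci,b[1:3],f); d/=np.linalg.norm(d); Pm=np.eye(3)-np.outer(d,d); M=M+Pm; v=v+Pm@ci["position"]; t.append((b[0],*onz(ci,b[1:3],z,f)[:2].round(4)))
    print(c,np.linalg.solve(M,v).round(4),"seat",z,t)
s=ctrl.read_state(); print(s["time"],s["tool_pos"])
E
```

```text
red [0.4942 0.0408 0.0322] seat 0.032 [(259, np.float64(0.4959), np.float64(0.0395)), (124, np.float64(0.4927), np.float64(0.0388)), (493, np.float64(0.4939), np.float64(0.0417))]
yellow [ 0.4746 -0.031   0.0325] seat 0.032 [(220, np.float64(0.4757), np.float64(-0.0327)), (161, np.float64(0.4739), np.float64(-0.032)), (501, np.float64(0.4746), np.float64(-0.0299))]
green [ 0.5503 -0.1907  0.0206] seat 0.02 [(125, np.float64(0.5494), np.float64(-0.1914)), (112, np.float64(0.5521), np.float64(-0.1899)), (235, np.float64(0.5504), np.float64(-0.1899))]
blue [ 0.4701 -0.205   0.0199] seat 0.02 [(160, np.float64(0.4687), np.float64(-0.2045)), (144, np.float64(0.472), np.float64(-0.2053)), (545, np.float64(0.4695), np.float64(-0.2042))]
23.6 [ 0.41466021 -0.19815653  0.26115942]
```

All four heights match the seated heights within 0.6 mm, so I'm handing the job in.

```bash
python3 -c "
from plant import ctrl
print(ctrl.job_done())"
```

```text
the job is handed in; nothing more can be done
None
```

The swap is done and handed in at about 24 s. Red (parked in the spare holder on the way) and yellow are in the charger, and blue and green are in the lamp carrier.

- **Seating:** Triangulating the final pictures put the cell axes at 32.2 mm (red) and 32.5 mm (yellow) in the charger, where seated is 32. In the carrier, green was at 20.6 mm and blue at 19.9 mm, where seated is 20.
- **Polarity:** The last view showed every white band (plus end) at its bay's red contact.
- **Forces and bystanders:** The forces reported after each move stayed under about 10 N. I never touched the multimeter, torch or tape.
- **Disagreements:** Single-camera positions differed by 2–3 mm, about the calibration error. Green first read about 2.5 mm toward the minus end of its bay, within the 5 mm to spare, and about 1 mm on later looks. No check failed.

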